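# Fit up a mounting lug on a sloped tray rail for tacking

## Robot

A 6-joint arm with a two-finger parallel gripper is mounted at the origin on the work surface. World frame = base frame: x ahead of the robot, y to its left, z up, the work surface at z = 0. Lengths are in m, angles in rad, forces in N, time in s.
With the tool pointing down it reaches from about 0.25 to 0.775 m from the base axis. Payload 4 kg.
Tool frame: the origin (TCP) lies at the very end of the fingers, on their centre line; the grasp point (between the pads) lies 19 mm behind it; z points along the fingers, y is the line along which they close (so a half turn about z gives the same grasp; the last joint's range is limited). The gripper opens to 94 mm and grips with 3 to 60 N. Pads are 16 mm wide; open, the fingers measure 119 mm over their backs; the gripper's body (75 mm by 177 mm) begins 78 mm behind the grasp point.
Start: joints at [1.102, 0.087, 1.371, -0, 1.684, -0.103], TCP at [0.197, 0.514, 0.206] pointing down, gripper open.
Joint ranges: [-3.1, 3.1], [-0.76, 2.03], [0.27, 2.55], [-1.08, 4.22], [0.17, 2.65], [-2.57, 2.57]. Speed limits (rad/s): [2.79, 2.79, 3.14, 3.14, 3.14, 3.14].

## Interface

Orientations are given as [roll, pitch, yaw] about the fixed x, y, z axes, in that order (R = Rz(yaw) Ry(pitch) Rx(roll)).
In Python, from bench import robot, vision gives the robot as it stands.
- The arm moves only by the shell command python3 -m crank 'ROWS'. ROWS is JSON, a list of rows, each a list of 3 entries, a list of its own where there are three numbers: the closure, from 0 (fully open) to 1 (shut), then the shift along the tool's x, y, z in m, then the turn, a rotation vector about the tool's x, y, z in degrees. A call has 1 to 8 rows; each row shifts and turns the commanded pose from where the row before left it, along the tool's axes as they then stand; what a row does not reach is not made up. A row lasts 1/10 s, in which the tool goes at most 50 mm and 8.59 degrees, less where a joint would pass 70% of its speed; a pose out of reach is approached as far as the arm can. A call with a gripper value outside its range is refused whole. The fingers move at their own pace and stop on an object; the grip force is fixed at half the most. Time passes only in rows, so rows that do not move let the fingers close. It gives the time, the measured TCP pose, the force, the opening and the grip force at its end, in the units of the state.
- robot.get_obs(): the state, without advancing time (a new reading comes with each control period).
- vision.snapshot(name): name is "scene" or "top" or "wrist"; returns a dict with "color" (384x512x3 uint8, red, green, blue), "z_map" (384x512 float32, m along the optical axis (not along the pixel's ray), 0 where there is no reading), "fx", "fy", "cx", "cy" (pixels), "dist" ([k1, k2, p1, p2, k3] as OpenCV has them; the pictures are not rectified), "R" (3x3) and "t" (3): a world point X has camera coordinates R X + t. Camera axes: x right, y down, z forward; pixel columns grow to the right and rows downward; lengths in m; the calibration is good to about 2 mm. A picture is of the moment at which its call begins.
- robot.close_job(): hands the job in; it is judged then, once.
The state is a dict: "time": time; "joint_positions": joint angles; "qvel": joint speeds; "joint_torque": joint torques, N m; "tool_pos": TCP position; "ee_rot": TCP orientation; "wrist_force": force on the tool from outside, world axes, zero at the start; "wrist_torque": the same for the moment, N m; "width": finger opening in m; "finger_force": force on a finger pad.
Only numpy, scipy, OpenCV 4.12 (cv2) and the standard library are available. Lean on these libraries where they do the work, as an engineer would, in place of code of your own. Each camera call takes 0.05 s, during which the arm holds its last target. There are 200 camera calls.

## Task

Get this fit-up ready for the welder: first turn the knob of the remote current control until its pointer stands on the long white mark and let it go, then pick up the mounting lug by its upright web, tilt it to match the sloped rail face and set its foot down in the marked outline, square with the lines. Finish while holding it there, flush all round and pressed on with light hand pressure (about 10 N): do not let go, the welder tacks it while you hold. Leave the angle plate's tilt and the things around as they are.

Things in the scene. Friction and masses are not known exactly. Their poses are not given: they have to be found in the camera images.
- current_knob (a joint): Angle (rad, 0 to 4.71, growing clockwise seen from above) of the black pointer knob on the remote current control, a dark steel box 120 x 105 x 50 mm standing fixed on the bench. The long wide white mark is at 2.40 (get within 0.12); eleven short scale marks are 0.471 apart from 0. Starts 0.7 to 1.3 before the long mark; light friction, stays where left.
- knob_grip (a point): On the knob's upright axis, 71 mm above the bench, at mid depth of its grip bar, which is 46 mm long (along this x), 12 mm wide (y) and 24 mm deep (58 to 82 mm above the bench), on a round skirt of radius 25 mm. The axes turn with the knob: z up, x towards the pointer end, marked by a white line on top.
- lug_mid (a point): Centre, half-way up (30 mm above the underside), of the loose bare aluminium lug, 0.14 to 0.28 kg, standing on the bench. Foot plate 90 (x) x 64 (y) x 8 mm; on its middle an upright web 70 (x) x 10 (y) x 52 mm high with a 14 mm hole 13 mm below its top; 60 mm high in all. z up from the foot; y across the web, the way to grip it. Same after a half turn about z. Turns in a light pinch.
- face_mark (a point): Centre of the black outline (93 x 67 mm) on the sloped face of an aluminium rail piece clamped on a grey angle plate, fixed. z: the face's outward normal; x: up the slope; y: level. Slope 0.24 to 0.54 rad from level, low side to the robot's left. Face 140 (x) x 176 (y) mm; strap clamps stand 20 mm over it beyond 75 mm along y. The lug's foot goes down here, its x along this x either way.
- hv_plug_mid (a point): Middle of an orange and black connector plug, 50 x 80 x 42 mm, lying on the bench between the robot and the angle plate; a bystander.
- brush_mid (a point): A wooden-handled brush 170 mm long lying at the back of the bench; a bystander.
- spray_can_mid (a point): Middle of a spray can, 60 mm across and 150 mm high, standing at the back of the bench; a bystander.
Not all that is in view belongs to the job. Leave any pink look-alike of the part that bears lug_mid alone.

How it is judged:
On the way, in this order (a step that is already met when the one before it is completed fails the run):
1. the knob's pointer stands on the long mark, and the knob is let go (value of joint current_knob between 2.28 and 2.52 rad and contact force between current_knob and the fingers below 0.1 N), for 0.2 s.
2. the lug is lifted clear of the bench in the fingers (height (world z) of lug_mid above 0.05 m and contact force between lug and the fingers above 1 N and contact force between lug and table below 0.1 N and contact force between lug and angle_plate below 0.1 N), for 0.2 s.
At the end, for the whole second after the job is handed in: Pointer still on the long mark (0.12 rad). Lug held in the fingers at rest, pressed on the sloped face with 3 to 35 N, flush (normals within 2 degrees, foot within 2 mm of the face), centred in the outline to 8 mm each way and square with it to 0.1 rad (value of joint current_knob between 2.28 and 2.52 rad and angle between the z axis of lug_mid and the z axis of face_mark, either way round below 0.035 rad and angle between the x axis of lug_mid and the x axis of face_mark, either way round below 0.1 rad and z of lug_mid in the frame of face_mark between 0.0275 and 0.032 m and x of lug_mid in the frame of face_mark between -0.008 and 0.008 m and y of lug_mid in the frame of face_mark between -0.008 and 0.008 m and contact force between lug and tilt_plate between 3 and 35 N and contact force between lug and the fingers above 2 N and linear speed of lug below 0.01 m/s); the arm keeps its last pose, push and grip.
It fails at once if the lug is rammed against the rail (over 60 N) (contact force between lug and tilt_plate above 60 N).
It fails at once if the tilt of the angle plate is shifted (distance of face_mark from where it was at the start of the episode above 0.004 m).
It fails at once if a bystander is pushed away or knocked over (distance of any of hv_plug_mid, brush_mid, spray_can_mid from where it was at the start of the episode above 0.03 m).
It also fails if it takes over 61 s, if anything falls off the work surface, if the arm or the gripper's body presses on something with over 40 N, if the wrist force passes 120 N, or if a joint passes its speed limit or range.

## Working session

There is one attempt and no reset: what is moved stays moved. The work goes in short steps, Python scripts to look and compute and a shell command to move; the robot and the scene stay as the last step left them, time stands still between calls to the robot, and variables do not carry over. Pictures are saved under pics/ and viewed, at most 10 in all, crops included, and the job is handed in when it is done.

```bash
mkdir -p pics; ls; cat > h.py <<'E'
import numpy as np, cv2
from bench import robot, vision
from scipy.spatial.transform import Rotation as Ro
def snap(n, save=None):
    s=vision.snapshot(n)
    np.savez('last_%s.npz'%n, **{k:np.array(v) for k,v in s.items()})
    if save: cv2.imwrite('pics/'+save+'.png', s['color'][:,:,::-1])
    return s
def load(n): return dict(np.load('last_%s.npz'%n))
def KD(s): return np.array([[s['fx'],0,s['cx']],[0,s['fy'],s['cy']],[0,0,1]],float), np.array(s['dist'],float)
def px(s,u,v,z=None):
    """world point(s) of pixel: by depth, or on the plane world z"""
    K,D=KD(s); u=np.atleast_1d(u).astype(float); v=np.atleast_1d(v).astype(float)
    n=cv2.undistortPoints(np.stack([u,v],-1).reshape(-1,1,2),K,D).reshape(-1,2)
    r=np.c_[n,np.ones(len(n))]; R=np.array(s['R']); t=np.array(s['t']); C=-R.T@t; d=r@R
    if z is None: k=s['z_map'][v.round().astype(int),u.round().astype(int)][:,None]
    else: k=((z-C[2])/d[:,2])[:,None]
    return C+k*d
def cloud(s):
    v,u=np.mgrid[0:384,0:512]; P=px(s,u.ravel(),v.ravel()).reshape(384,512,3); P[s['z_map']==0]=np.nan; return P
def pose():
    o=robot.get_obs(); return np.array(o['tool_pos']), Ro.from_euler('xyz',o['ee_rot'])
def go(p,R):
    """shift in tool axes (mm) and turn rotvec (deg) to target"""
    p0,R0=pose(); print('shift mm',(R0.inv().apply(np.array(p)-p0)*1000).round(1),'turn deg',np.degrees((R0.inv()*R).as_rotvec()).round(2))
E
python3 - <<'E'
from h import *
a=snap('scene');b=snap('top')
cv2.imwrite('pics/a.png',np.vstack([a['color'],])[:,:,::-1]); cv2.imwrite('pics/b.png',b['color'][:,:,::-1])
o=robot.get_obs(); print(o)
E
```

```text
pics
{'time': 0.1, 'joint_positions': array([ 1.10190284e+00,  8.79141477e-02,  1.37206877e+00, -2.50224723e-05,
        1.68359434e+00, -1.03075172e-01]), 'qvel': array([-0.00049631, -0.00241885, -0.00337569, -0.00024129,  0.00032439,
        0.00125655]), 'joint_torque': array([ 2.83066780e-03, -3.41255307e+01, -3.03301442e+01,  7.20724580e-02,
        3.04915407e-02, -8.18601507e-05]), 'tool_pos': array([0.19652372, 0.51317601, 0.20442058]), 'ee_rot': array([-3.13961603e+00, -1.79463921e-04,  2.77577137e+00]), 'wrist_force': array([-0.50833261, -0.36434712, -0.56580144]), 'wrist_torque': array([0.06780797, 0.02040363, 0.00945229]), 'finger_force': 0.0, 'width': 0.09364884190673234}
```

View pics/b.png

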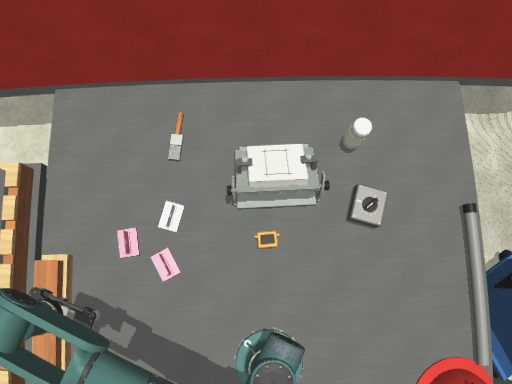

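View pics/a.png

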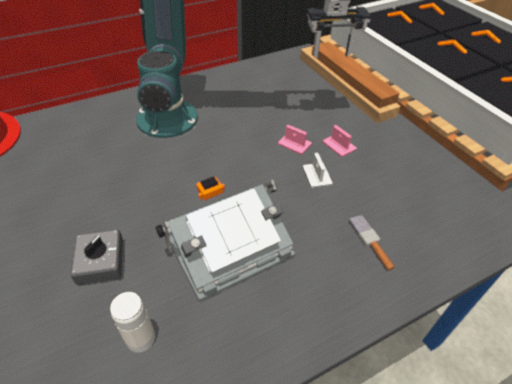

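Top view: knob box at (370,205). There are three lug-like parts: pink at (127,243), pink at (165,265) and bare white/aluminium at (171,217). The bare one fits the description, and the pink ones are look-alikes. The outline is at about (278,163). I'll confirm these in enlarged crops and measure.

```bash
python3 - <<'E'
from h import *
b=load('top'); c=b['color'][:,:,::-1]
def crop(x,y,w,h,f): return cv2.resize(c[y:y+h,x:x+w],None,fx=f,fy=f,interpolation=cv2.INTER_CUBIC)
A=crop(345,180,50,50,8);B=crop(145,190,50,50,8)
cv2.imwrite('pics/c.png',np.hstack([A,B]))
P=cloud(b)
for n,(u,v) in dict(knob=(370,204),lug=(171,217),plug=(267,240),can=(362,127),face=(278,163),f1=(265,155),f2=(292,155),f3=(292,172)).items(): print(n,P[v,u].round(4))
# knob top cloud
m=lambda x0,x1,y0,y1,lo,hi:(P[...,0]>x0)&(P[...,0]<x1)&(P[...,1]>y0)&(P[...,1]<y1)&(P[...,2]>lo)&(P[...,2]<hi)
def ab(name,M):
    Q=P[M]; ce=Q[:,:2].mean(0); w,V=np.linalg.eigh(np.cov(Q[:,:2].T)); print(name,len(Q),ce.round(4),'z',np.median(Q[:,2]).round(4),'major deg',np.degrees(np.arctan2(V[1,1],V[0,1])).round(1), np.sqrt(w*12).round(3))
k=P[204,370]; ab('knobtop',m(k[0]-.06,k[0]+.06,k[1]-.06,k[1]+.06,.072,.1)); ab('box',m(k[0]-.09,k[0]+.09,k[1]-.09,k[1]+.09,.04,.054))
l=P[217,171]; ab('web',m(l[0]-.06,l[0]+.06,l[1]-.06,l[1]+.06,.045,.075)); ab('foot',m(l[0]-.06,l[0]+.06,l[1]-.06,l[1]+.06,.004,.02))
# face plane fit
f=P[163,278]; M=m(f[0]-.04,f[0]+.04,f[1]-.04,f[1]+.04,.02,.4); Q=P[M]; U,S,V=np.linalg.svd(Q-Q.mean(0)); n=V[2]*np.sign(V[2,2]); print('face',len(Q),Q.mean(0),'n',n,'tilt',np.arccos(n[2]),'dir deg',np.degrees(np.arctan2(n[1],n[0])),'rms',S[2]/np.sqrt(len(Q)))
E
```

```text
knob [ 0.4819 -0.3313  0.0805]
lug [0.466  0.3018 0.0219]
plug [ 0.383  -0.0057  0.0378]
can [ 0.7117 -0.3062  0.15  ]
face [ 0.6128 -0.0444  0.113 ]
f1 [ 0.643  -0.0059  0.1006]
f2 [ 0.6407 -0.0904  0.1015]
f3 [ 0.5783 -0.0838  0.1331]
knobtop 59 [ 0.4838 -0.3371] z 0.0802 major deg 126.6 [0.012 0.049]
box 944 [ 0.4855 -0.3344] z 0.0485 major deg 164.7 [0.111 0.127]
web 92 [0.4691 0.305 ] z 0.0582 major deg 162.5 [0.012 0.071]
foot 388 [0.4688 0.3024] z 0.0076 major deg 164.9 [0.077 0.097]
face 573 [ 0.61208315 -0.04441716  0.11392784] n [0.40935546 0.00944089 0.91232613] tilt 0.4218668196063681 dir deg 1.32116792987376 rms 0.0018346579387608177
```

View pics/c.png

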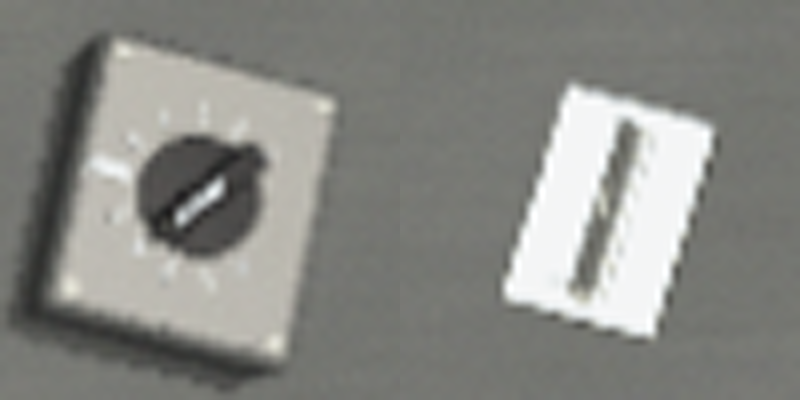

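Left crop: the knob's white line runs from the bar centre to its lower-left end, with the long mark at left-up (108,167), so it needs roughly 50° clockwise. Right crop: bare aluminium lug with its web, confirmed as the part. Next I go above the knob.

```bash
python3 - <<'E'
from h import *
s=snap('scene'); P=cloud(s)
for u,v in [(240,230),(225,215),(255,240),(215,230),(262,228)]: print(P[v,u].round(3), end=' ')
Q=P[215:245,225:255].reshape(-1,3); U,S,V=np.linalg.svd(Q-Q.mean(0)); print('\nn',V[2],S[2]/30)
p,R=pose(); go([.484,-.334,.22],R)
print(Ro.from_euler('xyz',[np.pi,0,np.radians(126.6)]).as_euler('xyz')); go([.484,-.334,.22],Ro.from_euler('xyz',[np.pi,0,np.radians(126.6)]))
E
```

```text
[ 0.629 -0.029  0.111] [ 0.585 -0.046  0.126] [ 0.658 -0.005  0.091] [ 0.608 -0.082  0.117] [0.641 0.022 0.102] Traceback (most recent call last):
  File "<stdin>", line 4, in <module>
    u, s, vh = gufunc(a, signature=signature)
               ~~~~~~^^^^^^^^^^^^^^^^^^^^^^^^
    raise LinAlgError("SVD did not converge")
numpy.linalg.LinAlgError: SVD did not converge
```

```bash
python3 - <<'E'
from h import *
p,R=pose(); go([.484,-.334,.22],R); go([.484,-.334,.22],Ro.from_euler('xyz',[np.pi,0,np.radians(126.6)]))
E
```

```text
shift mm [-571.5 -688.4  -14.4] turn deg [0. 0. 0.]
shift mm [-571.5 -688.4  -14.4] turn deg [-1.000e-01  2.000e-02  3.244e+01]
```

```bash
python3 -m crank '[[0,[-31.7,-38.2,-1],[0,0,0]]]' 2>&1 | tail -3
```

```text
wrist_force: [1.4, -0.9, 0.4]
width: 0.0943
finger_force: 0.0
```

Shifts are in metres; I gave mm, but the row was clipped to 50 mm in the right direction, so no harm.

```bash
python3 -m crank '[[0,[-0.0317,-0.0382,-0.001],[0,0,0]],[0,[-0.0317,-0.0382,-0.001],[0,0,0]],[0,[-0.0317,-0.0382,-0.001],[0,0,0]],[0,[-0.0317,-0.0382,-0.001],[0,0,0]],[0,[-0.0317,-0.0382,-0.001],[0,0,0]],[0,[-0.0317,-0.0382,-0.001],[0,0,0]],[0,[-0.0317,-0.0382,-0.001],[0,0,0]],[0,[-0.0317,-0.0382,-0.001],[0,0,0]]]'; python3 -m crank '[[0,[-0.0317,-0.0382,-0.001],[0,0,0]],[0,[-0.0317,-0.0382,-0.001],[0,0,0]],[0,[-0.0317,-0.0382,-0.001],[0,0,0]],[0,[-0.0317,-0.0382,-0.001],[0,0,0]],[0,[-0.0317,-0.0382,-0.001],[0,0,0]],[0,[-0.0317,-0.0382,-0.001],[0,0,0]],[0,[-0.0317,-0.0382,-0.001],[0,0,0]],[0,[-0.0317,-0.0382,-0.001],[0,0,0]]]' | head -3;python3 -m crank '[[0,[0,0,0],[0,0,8.11]],[0,[0,0,0],[0,0,8.11]],[0,[0,0,0],[0,0,8.11]],[0,[0,0,0],[0,0,8.11]],[0,[0,0,0],[0,0,0]]]';  python3 - <<'E'
from h import *
s=snap('wrist','d')
go([.484,-.334,.22],Ro.from_euler('xyz',[np.pi,0,np.radians(126.6)]))
E
```

```text
time: 1.05
tool_pos: [0.3403, 0.0883, 0.2145]
ee_rot: [3.141, 0.001, 2.776]
wrist_force: [1.5, 0.9, -0.9]
width: 0.094
finger_force: 0.0
time: 1.85
tool_pos: [0.4679, -0.2879, 0.222]
ee_rot: [3.141, -0.0, 2.775]
time: 2.35
tool_pos: [0.4676, -0.2859, 0.2219]
ee_rot: [-3.141, -0.001, 2.21]
wrist_force: [0.0, -0.6, -0.7]
width: 0.0939
finger_force: 0.0
shift mm [-48.4 -15.7   2. ] turn deg [-0.01 -0.05  0.16]
```

View pics/d.png

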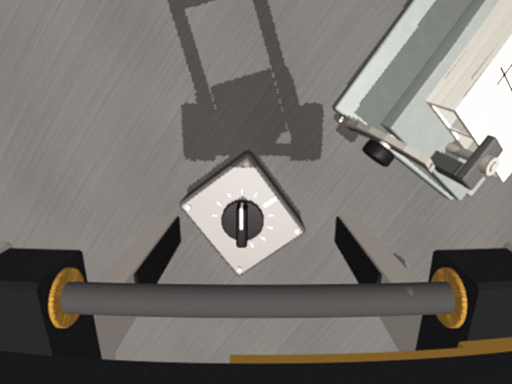

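Wrist view: the knob is at (242,222), its pointer line points up in the image, and the long mark is at (269,201). I'll enlarge it.

```bash
python3 - <<'E'
from h import *
s=load('wrist'); c=s['color'][:,:,::-1]
cv2.imwrite('pics/e.png',cv2.resize(c[180:260,200:290],None,fx=8,fy=7.5*8/7.5,interpolation=cv2.INTER_CUBIC)[:600])
P=cloud(s)
def ab(name,M):
    Q=P[M]; ce=Q[:,:2].mean(0); w,V=np.linalg.eigh(np.cov(Q[:,:2].T)); print(name,len(Q),ce.round(4),'z',np.median(Q[:,2]).round(4),'major deg',np.degrees(np.arctan2(V[1,1],V[0,1])).round(1), np.sqrt(w*12).round(3))
z=P[...,2]; W=np.zeros(z.shape,bool); W[185:260,205:280]=1
ab('bar',W&(z>.077)&(z<.09)); ab('skirt+bar',W&(z>.054)&(z<.09)); 
W[:]=0;W[140:285,170:310]=1; ab('box',W&(z>.043)&(z<.053))
print('boxrect',cv2.minAreaRect((P[W&(z>.043)&(z<.09)][:,:2]*1000).astype(np.float32)))
E
```

```text
bar 444 [ 0.4846 -0.3381] z 0.0828 major deg 125.6 [0.012 0.046]
skirt+bar 1475 [ 0.4844 -0.3369] z 0.0596 major deg 130.7 [0.042 0.045]
box 6796 [ 0.4823 -0.3345] z 0.0514 major deg 165.1 [0.112 0.128]
boxrect ((485.1837463378906, -339.0758972167969), (105.38357543945312, 119.49207305908203), 72.7396240234375)
```

View pics/e.png

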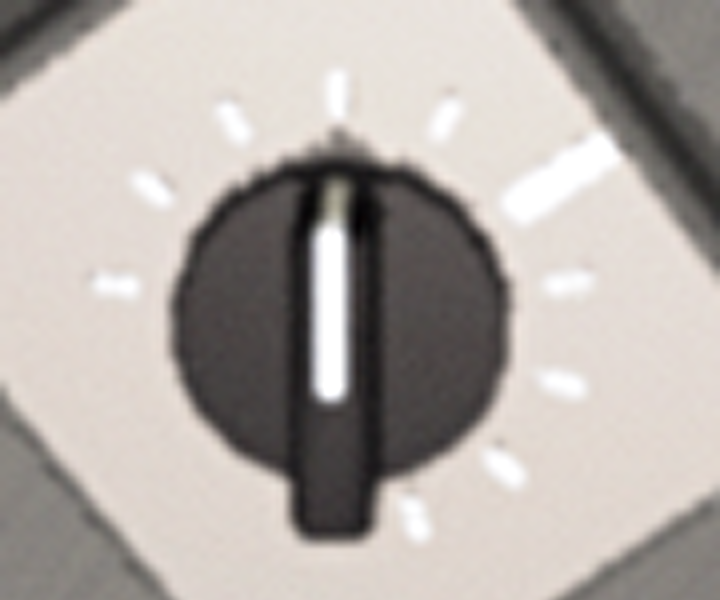

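```bash
python3 - <<'E'
from h import *
s=load('wrist'); c=np.array([.4846,-.3381])
for u,v in [(515,210),(610,145),(337,90),(232,120),(445,115),(117,285),(413,520),(505,468),(568,283)]:
    q=px(s,200+u/8-.5*0,180+v/8,.050)[0]; d=q[:2]-c; print((u,v),q.round(4),np.hypot(*d).round(4),np.degrees(np.arctan2(d[1],d[0])).round(1))
p=px(s,[200+330/8]*2,[180+230/8,180+395/8],.082); d=p[0]-p[1]; print('line',p,np.degrees(np.arctan2(d[1],d[0])))
go([.4846,-.3381,.063],Ro.from_euler('xyz',[np.pi,0,np.radians(125.6)]))
E
```

```text
(515, 210) [ 0.4974 -0.3122  0.05  ] 0.0289 63.8
(610, 145) [ 0.5025 -0.2961  0.05  ] 0.0456 66.9
(337, 90) [ 0.466 -0.313  0.05 ] 0.0312 126.6
(232, 120) [ 0.4565 -0.3257  0.05  ] 0.0308 156.2
(445, 115) [ 0.4807 -0.3068  0.05  ] 0.0316 97.1
(117, 285) [ 0.4574 -0.3562  0.05  ] 0.0327 -146.3
(413, 520) [ 0.5143 -0.3603  0.05  ] 0.0371 -36.7
(505, 468) [ 0.5204 -0.3453  0.05  ] 0.0365 -11.4
(568, 283) [ 0.5103 -0.3165  0.05  ] 0.0336 40.1
line [[ 0.47290425 -0.32158316  0.082     ]
 [ 0.48656557 -0.34048275  0.082     ]] 125.86077634659972
shift mm [-52.2 -17.7 159. ] turn deg [-0.01 -0.05  1.16]
```

```bash
python3 - <<'E'
from h import *
from scipy.optimize import least_squares
s=load('wrist')
uv=np.array([(117,285),(150,188),(232,120),(337,90),(445,115),(568,283),(562,384),(505,468),(413,520)]); k=np.array([0,1,2,3,4,6,7,8,9])
q=px(s,200+uv[:,0]/8,180+uv[:,1]/8,.050)[:,:2]
f=lambda x:(np.c_[x[0]+x[2]*np.cos(x[3]-k*.471),x[1]+x[2]*np.sin(x[3]-k*.471)]-q).ravel()
r=least_squares(f,[.485,-.338,.034,-2.5]); x=r.x; print(x.round(4),'rms mm',np.sqrt(np.mean(r.fun**2))*1e3,'mark yaw',np.degrees(x[3]-2.4)%360)
m=px(s,[200+563/8],[180+178/8],.05)[0,:2]-x[:2]; print('long mark yaw',np.degrees(np.arctan2(m[1],m[0])))
E
```

```text
[ 0.4868 -0.3405  0.034  -2.6559] rms mm 0.26373765712659597 mark yaw 70.32076010884504
long mark yaw 69.98766461430486
```

```bash
python3 -m crank '[[0,[-0.026,-0.009,0.04],[0,0,0.6]],[0,[-0.026,-0.009,0.04],[0,0,0]],[0,[0,0,0.03],[0,0,0]],[0,[0,0,0],[0,0,0]],[0,[0,0,0],[0,0,0]]]'; python3 - <<'E'
from h import *
s=snap('wrist'); P=cloud(s); z=P[...,2]
M=(z>.077)&(z<.09)&(np.hypot(P[...,0]-.485,P[...,1]+.338)<.035); Q=P[M][:,:2]; ce,(w,h),a=cv2.minAreaRect((Q*1000).astype(np.float32)); print(len(Q),Q.mean(0),ce,w,h,a)
ww,V=np.linalg.eigh(np.cov(Q.T)); print(np.degrees(np.arctan2(V[1,1],V[0,1])), P[M][:,2].mean())
go([*Q.mean(0),.063],Ro.from_euler('xyz',[np.pi,0,np.radians(125.8)]))
E
```

```text
time: 2.9
tool_pos: [0.484, -0.3381, 0.1125]
ee_rot: [-3.142, -0.001, 2.201]
wrist_force: [-0.3, -0.6, 0.2]
width: 0.0941
finger_force: 0.0
1052 [ 0.48460005 -0.3381725 ] (485.01812744140625, -338.98114013671875) 11.591362953186035 46.048118591308594 36.426876068115234
126.02726875220725 0.08268532432532462
shift mm [ 0.7  0.1 51.3] turn deg [0.05 0.14 0.29]
```

```bash
python3 -m crank '[[0,[0,0,0.025],[0,0,0.3]],[0,[0,0,0.022],[0,0,0]],[0.5,[0,0,0],[0,0,0]],[0.7,[0,0,0],[0,0,0]],[1,[0,0,0],[0,0,0]],[1,[0,0,0],[0,0,0]],[1,[0,0,0],[0,0,0]]]'; python3 -m crank '[[1,[0,0,0],[0,0,0]],[1,[0,0,0],[0,0,0]],[1,[0,0,0],[0,0,0]]]'
```

```text
time: 3.65
tool_pos: [0.4847, -0.3389, 0.0669]
ee_rot: [3.141, 0.002, 2.194]
wrist_force: [0.4, -0.2, -0.4]
width: 0.0572
finger_force: 0.0
time: 3.95
tool_pos: [0.4841, -0.3384, 0.0654]
ee_rot: [3.142, -0.0, 2.194]
wrist_force: [0.3, -0.3, -0.1]
width: 0.0332
finger_force: 0.0
```

```bash
python3 -m crank '[[1,[0,0,0],[0,0,0]],[1,[0,0,0],[0,0,0]],[1,[0,0,0],[0,0,0]],[1,[0,0,0],[0,0,0]]]'; python3 -m crank '[[1,[0,0,0],[0,0,7]],[1,[0,0,0],[0,0,7]],[1,[0,0,0],[0,0,7]],[1,[0,0,0],[0,0,7]],[1,[0,0,0],[0,0,7]],[1,[0,0,0],[0,0,7]],[1,[0,0,0],[0,0,7]],[1,[0,0,0],[0,0,6.6]]]';python3 -m crank '[[1,[0,0,0],[0,0,0]],[1,[0,0,0],[0,0,0]]]'
```

```text
time: 4.35
tool_pos: [0.4845, -0.3381, 0.0654]
ee_rot: [3.141, -0.0, 2.194]
wrist_force: [1.3, 0.8, -0.3]
width: 0.012
finger_force: 30.0
time: 5.15
tool_pos: [0.4861, -0.3379, 0.0654]
ee_rot: [3.138, -0.002, 1.219]
wrist_force: [5.8, 0.3, -2.8]
width: 0.0117
finger_force: 30.0
time: 5.35
tool_pos: [0.4861, -0.3379, 0.0654]
ee_rot: [3.138, -0.002, 1.224]
wrist_force: [5.1, 1.7, -2.3]
width: 0.0116
finger_force: 30.0
```

```bash
python3 -m crank '[[0.7,[0,0,0],[0,0,0]],[0.6,[0,0,0],[0,0,0]],[0.5,[0,0,0],[0,0,0]],[0.5,[0,0,0],[0,0,0]],[0.5,[0,0,-0.03],[0,0,0]],[0,[0,0,-0.045],[0,0,0]],[0,[0,0,-0.045],[0,0,0]],[0,[0,0,0],[0,0,0]]]'; python3 - <<'E'
from h import *
s=snap('wrist'); P=cloud(s); z=P[...,2]
M=(z>.077)&(z<.09)&(np.hypot(P[...,0]-.485,P[...,1]+.338)<.035); Q=P[M][:,:2]
ww,V=np.linalg.eigh(np.cov(Q.T)); print(np.degrees(np.arctan2(V[1,1],V[0,1])),Q.mean(0))
K,D=KD(s); c=cv2.projectPoints(np.array([.4855,-.339,.06]),cv2.Rodrigues(np.array(s['R'],float))[0],np.array(s['t'],float),K,D)[0].ravel(); print(c)
x,y=int(c[0])-45,int(c[1])-45; x=max(x,0);y=max(y,0)
cv2.imwrite('pics/f.png',cv2.resize(s['color'][y:y+90,x:x+90,::-1],None,fx=5,fy=5,interpolation=cv2.INTER_CUBIC))
p,R=pose(); go([.469,.304,.22],R)
E
```

```text
time: 6.15
tool_pos: [0.4869, -0.3411, 0.1945]
ee_rot: [3.127, 0.006, 1.223]
wrist_force: [0.4, -0.5, 1.0]
width: 0.0672
finger_force: 0.0
70.03986378853892 [ 0.48638416 -0.33846998]
[253.25918054 178.39361362]
shift mm [ 599.8 -234.8  -33.5] turn deg [0. 0. 0.]
```

View pics/f.png

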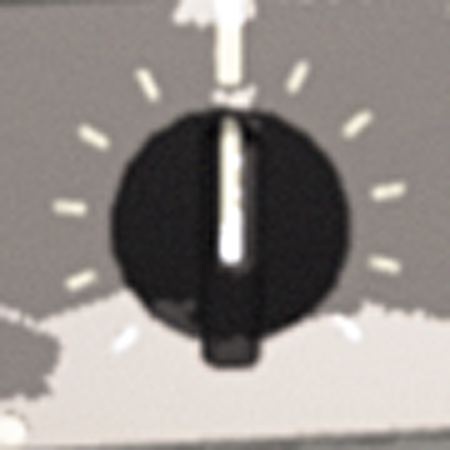

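The pointer line (230,120)–(230,260) points straight at the long mark (230,40), and the knob has been let go. On to the face for a close look on the way.

```bash
python3 - <<'E'
from h import *
p,R=pose(); go([.59,-.045,.33],R); go([.59,-.045,.33],Ro.from_euler('xyz',[np.pi,0,np.radians(164.5)]))
E
```

```text
shift mm [ 312.5   -1.2 -140.5] turn deg [0. 0. 0.]
shift mm [ 312.5   -1.2 -140.5] turn deg [  0.23   0.57 -94.41]
```

```bash
python3 -m crank '[[0,[0,0,-0.048],[0,0,0]],[0,[0.015,0,-0.045],[0,0,0]],[0,[0.045,0,-0.02],[0,0,0]],[0,[0.045,0,-0.02],[0,0,0]],[0,[0.045,0,-0.007],[0,0,0]],[0,[0.045,0,0],[0,0,0]],[0,[0.045,0,0],[0,0,0]],[0,[0.045,0,0],[0,0,0]]]' | head -3; python3 -m crank '[[0,[0.027,0,0],[0,0,-4]],[0,[0,0,0],[0,0,-8.5]],[0,[0,0,0],[0,0,-8.5]],[0,[0,0,0],[0,0,-8.5]],[0,[0,0,0],[0,0,-8.5]],[0,[0,0,0],[0,0,-8.5]],[0,[0,0,0],[0,0,-8.5]],[0,[0,0,0],[0,0,-8.5]]]'|head -3; python3 -m crank '[[0,[0,0,0],[0,0,-8.5]],[0,[0,0,0],[0,0,-8.5]],[0,[0,0,0],[0,0,-8.5]],[0,[0,0,0],[0,0,-5.4]],[0,[0,0,0],[0,0,0]]]'; python3 - <<'E'
from h import *
s=snap('wrist','g'); P=cloud(s)
np.save('P.npy',P); p,R=pose(); go([.469,.304,.22],Ro.from_euler('xyz',[np.pi,0,np.radians(164.5)]))
E
```

```text
time: 7.0
tool_pos: [0.5811, -0.0688, 0.3236]
ee_rot: [-3.139, 0.001, 1.223]
time: 7.8
tool_pos: [0.5899, -0.0452, 0.3232]
ee_rot: [-3.139, -0.003, 2.338]
time: 8.3
tool_pos: [0.5899, -0.0452, 0.3234]
ee_rot: [-3.141, -0.003, 2.871]
wrist_force: [0.2, -0.3, 0.3]
width: 0.094
finger_force: 0.0
shift mm [210.2 303.7 104.2] turn deg [-0.02 -0.17 -0.13]
```

View pics/g.png

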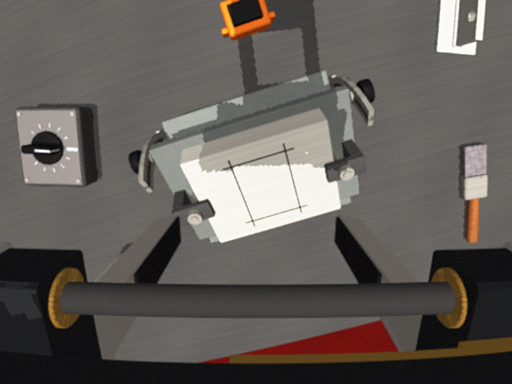

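The outline's corners are at about (232,166), (287,150), (300,210), (253,220). The high edge is towards the robot (image up). I'll enlarge it.

```bash
python3 - <<'E'
from h import *
s=load('wrist'); cv2.imwrite('pics/i.png',cv2.resize(s['color'][138:233,215:315,::-1],None,fx=6,fy=6,interpolation=cv2.INTER_CUBIC))
E
```

```text
(no output)
```

View pics/i.png

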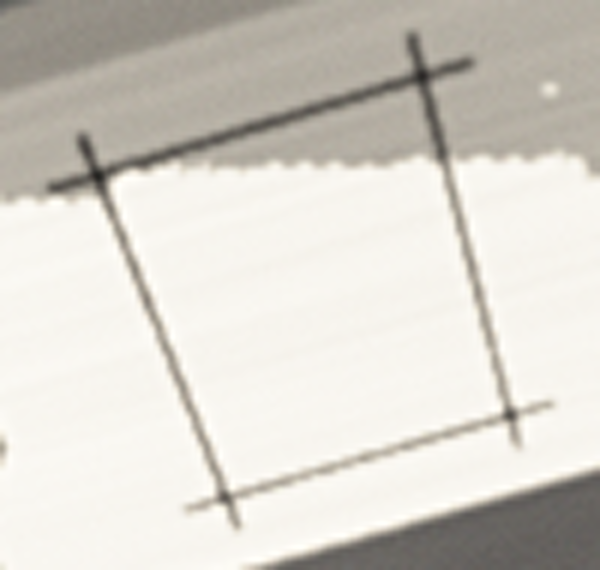

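```bash
python3 - <<'E'
from h import *
s=load('wrist'); P=np.load('P.npy')
c=np.array([(100,176),(423,75),(511,413),(225,496)])/6.+[215,138]
m=np.zeros((384,512),np.uint8); cv2.fillConvexPoly(m,c.round().astype(np.int32),1); Q=P[m>0]; Q=Q[~np.isnan(Q[:,0])]
U,S,V=np.linalg.svd(Q-Q.mean(0),full_matrices=False); n=V[2]*np.sign(V[2,2]); print('n',n.round(4),'tilt',np.arccos(n[2]).round(4),'rms',S[2]/len(Q)**.5)
C=-np.array(s['R']).T@s['t']; d=px(s,c[:,0],c[:,1],0)-C
X=C+d*((n@(Q.mean(0)-C))/(d@n))[:,None]; print(X.round(4))
for i in range(4): print(np.linalg.norm(X[i]-X[(i+1)%4]).round(4),end=' ')
print('ctr',X.mean(0).round(4)); x=(X[0]+X[1]-X[2]-X[3]); x-=n*(x@n); x/=np.linalg.norm(x); y=np.cross(n,x); print('x',x.round(4),'y',y.round(4), 'ymeas',(X[0]+X[3]-X[1]-X[2])/2)
np.savez('face.npz',c=X.mean(0),n=n,x=x)
# scene/top cross-check of plane
for k in ['top','scene']:
    t=load(k);K,D=KD(t); pr=cv2.projectPoints(X,cv2.Rodrigues(t['R'])[0],t['t'],K,D)[0].reshape(-1,2); Pk=cloud(t); m[:]=0; cv2.fillConvexPoly(m,pr.round().astype(np.int32),1); q=Pk[m>0]; q=q[~np.isnan(q[:,0])]; v=np.linalg.svd(q-q.mean(0),full_matrices=False)[2][2]; v*=np.sign(v[2]); print(k,pr.round(1).tolist(),v.round(4),np.arccos(v[2]).round(4),'offset mm',(n@(q.mean(0)-X.mean(0))*1e3).round(2))
obj=np.array([[46.5,33.5,0],[46.5,-33.5,0],[-46.5,-33.5,0],[-46.5,33.5,0]])/1e3
E
```

```text
n [0.4131 0.0112 0.9106] tilt 0.426 rms 0.0006336409357443786
[[ 0.5776 -0.0738  0.1321]
 [ 0.5753 -0.0069  0.1323]
 [ 0.66   -0.0046  0.0939]
 [ 0.6617 -0.0723  0.0939]]
0.0669 0.093 0.0677 0.0923 ctr [ 0.6186 -0.0394  0.1131]
x [-0.9104 -0.0206  0.4133] y [ 0.0234 -0.9997  0.0016] ymeas [ 2.01729124e-03 -6.72291916e-02 -9.04233818e-05]
top [[288.7, 172.4], [266.6, 173.7], [264.3, 150.5], [285.7, 149.4]] [0.4124 0.0085 0.911 ] 0.4252 offset mm -1.96
scene [[212.4, 215.4], [238.1, 204.7], [255.5, 240.0], [229.2, 251.7]] [0.4134 0.0145 0.9104] 0.4265 offset mm -1.47
```

```bash
python3 -m crank '[[0,[0.0262,0.038,0],[0,0,0]],[0,[0.0262,0.038,0],[0,0,0]],[0,[0.0262,0.038,0.013],[0,0,0]],[0,[0.0262,0.038,0.013],[0,0,0]],[0,[0.0262,0.038,0.015],[0,0,0]],[0,[0.0262,0.038,0.015],[0,0,0]],[0,[0.0262,0.038,0.015],[0,0,0]],[0,[0.0262,0.038,0.015],[0,0,0]]]' | head -3; python3 -m crank '[[0,[0,0,0.045],[0,0,0]],[0,[0,0,0.03],[0,0,0]],[0,[0,0,0],[0,0,0]],[0,[0,0,0],[0,0,0]]]'; cat > lug.py <<'E'
from h import *
s=snap('wrist','lug'); P=cloud(s); z=P[...,2]; r=np.hypot(P[...,0]-.469,P[...,1]-.304)
for nm,lo,hi in [('web',.052,.068),('foot',.004,.068)]:
    Q=P[(z>lo)&(z<hi)&(r<.075)]; ce,(w,h),a=cv2.minAreaRect((Q[:,:2]*1000).astype(np.float32)); V=np.linalg.eigh(np.cov(Q[:,:2].T))[1]; yaw=np.degrees(np.arctan2(V[1,1],V[0,1]))%180; print(nm,len(Q),Q.mean(0).round(4),np.round(ce,1),round(w,1),round(h,1),round(a,1),yaw.round(1))
    if nm=='web': go([ce[0]/1e3,ce[1]/1e3,.017],Ro.from_euler('xyz',[np.pi,0,np.radians(yaw)]))
E
python3 lug.py
```

```text
time: 9.15
tool_pos: [0.4684, 0.3053, 0.2382]
ee_rot: [-3.141, -0.001, 2.869]
time: 9.55
tool_pos: [0.4693, 0.3036, 0.1642]
ee_rot: [-3.141, -0.001, 2.87]
wrist_force: [-0.1, -0.4, 0.5]
width: 0.0934
finger_force: 0.0
web 805 [0.4691 0.3058 0.0611] [470.6 305.4] 10.0 69.4 73.4 163.5
shift mm [  0.4   1.3 149. ] turn deg [0.08 0.09 0.97]
foot 4846 [0.4679 0.3063 0.0182] [471.  305.3] 64.2 90.7 73.4 164.0
```

```bash
python3 -m crank '[[0.4,[0.001,0.001,0.045],[0,0,1.1]],[0.4,[0,0,0.045],[0,0,0]],[0.5,[0,0,0.035],[0,0,0]],[0.5,[0,0,0.022],[0,0,0]],[0.6,[0,0,0],[0,0,0]],[0.7,[0,0,0],[0,0,0]],[0.8,[0,0,0],[0,0,0]],[0.8,[0,0,0],[0,0,0]]]'; python3 -m crank '[[1,[0,0,0],[0,0,0]],[1,[0,0,0],[0,0,0]],[1,[0,0,0],[0,0,0]],[1,[0,0,0],[0,0,0]]]'
```

```text
time: 10.4
tool_pos: [0.4707, 0.3059, 0.0203]
ee_rot: [3.138, 0.004, 2.852]
wrist_force: [0.8, -0.2, -0.3]
width: 0.0336
finger_force: 0.0
time: 10.8
tool_pos: [0.4691, 0.3053, 0.0179]
ee_rot: [3.141, 0.0, 2.852]
wrist_force: [-0.7, 0.8, 2.1]
width: 0.0099
finger_force: 30.0
```

```bash
python3 -m crank '[[1,[0,0,-0.03],[0,0,0]],[1,[0,0,-0.045],[0,0,0]],[1,[0,0,-0.045],[0,0,0]],[1,[0,0,-0.045],[0,0,0]],[1,[0,0,-0.045],[0,0,0]],[1,[0,0,-0.025],[0,0,0]],[1,[0,0,0],[0,0,0]],[1,[0,0,0],[0,0,0]]]'; cat > tgt.py <<'E'
import sys; from h import *
f=np.load('face.npz'); n,x,c=f['n'],f['x'],f['c']; z=-n; R=Ro.from_matrix(np.c_[x,np.cross(z,x),z])
for h in map(float,sys.argv[1:]): print(h,(c+n*(.018+h)).round(4)); go(c+n*(.018+h),R)
E
python3 tgt.py .1 .15; python3 -c "
from h import *
print(robot.get_obs()['joint_positions'])"
```

```text
time: 11.6
tool_pos: [0.4685, 0.3049, 0.2511]
ee_rot: [-3.14, -0.001, 2.852]
wrist_force: [-0.5, 0.5, -2.9]
width: 0.0099
finger_force: 30.0
0.1 [ 0.6674 -0.0381  0.2205]
shift mm [-288.6 -271.8   30.5] turn deg [  3.86  24.11 -17.66]
0.15 [ 0.688  -0.0375  0.2661]
shift mm [-308.2 -265.5  -15.1] turn deg [  3.86  24.11 -17.66]
[ 4.75518616e-01  1.04565459e-01  1.26241343e+00  6.11687110e-06
  1.77629875e+00 -8.05586544e-01]
```

```bash
python3 -m crank '[[1,[-0.035,-0.03,-0.002],[0,0,0]],[1,[-0.035,-0.03,-0.002],[0,0,0]],[1,[-0.035,-0.03,-0.002],[0,0,0]],[1,[-0.035,-0.03,-0.002],[0,0,0]],[1,[-0.035,-0.03,-0.002],[0,0,0]],[1,[-0.035,-0.03,-0.002],[0,0,0]],[1,[-0.035,-0.03,-0.002],[0,0,0]],[1,[-0.035,-0.03,-0.002],[0,0,0]]]'|head -3; python3 -m crank '[[1,[-0.028,-0.025,0],[0,0,0]],[1,[0,0,0],[0.77,4.82,-3.53]],[1,[0,0,0],[0.77,4.82,-3.53]],[1,[0,0,0],[0.77,4.82,-3.53]],[1,[0,0,0],[0.77,4.82,-3.53]],[1,[0,0,0],[0.77,4.82,-3.53]],[1,[0,0,0],[0,0,0]],[1,[0,0,0],[0,0,0]]]'; python3 tgt.py .15 .03 0;  python3 -c "
from h import *
print(robot.get_obs()['joint_positions'].round(3))"
```

```text
time: 12.4
tool_pos: [0.6682, -0.0065, 0.2638]
ee_rot: [-3.14, -0.007, 2.852]
time: 13.2
tool_pos: [0.6838, -0.0366, 0.2612]
ee_rot: [-3.141, -0.427, -3.119]
wrist_force: [1.1, 0.3, -1.9]
width: 0.0095
finger_force: 30.0
0.15 [ 0.688  -0.0375  0.2661]
shift mm [-1.8 -1.  -6.1] turn deg [ 0.08 -0.03 -0.03]
0.03 [ 0.6385 -0.0389  0.1568]
shift mm [ -1.9  -1.2 113.9] turn deg [ 0.08 -0.03 -0.03]
0.0 [ 0.6261 -0.0392  0.1295]
shift mm [ -1.9  -1.2 143.9] turn deg [ 0.08 -0.03 -0.03]
[-0.108  0.839  0.28  -0.085  2.444 -1.755]
```

```bash
python3 -m crank '[[1,[-0.001,-0.001,0.035],[0,0,0]],[1,[-0.001,0,0.04],[0,0,0]],[1,[0,0,0.035],[0,0,0]],[1,[0,0,0],[0,0,0]],[1,[0,0,0],[0,0,0]],[1,[0,0,0],[0,0,0]]]'; python3 tgt.py .03 0;  cat > chk.py <<'E'
from h import *
print(robot.get_obs()['joint_positions'].round(3))
f=np.load('face.npz'); n,x,c=f['n'],f['x'],f['c']; y=np.cross(n,x); A=np.c_[x,y,n]
T,R=pose()
import sys
for k in sys.argv[1:]:
    s=snap(k,'k_'+k); P=cloud(s); L=(P-c)@A
    print(k,'tcp in face',((T-c)@A).round(4))
    h=L[...,2]; lug0=((T-c)@A)[2]-.018  # expected height of underside
    m=(abs(L[...,0])<.065)&(abs(L[...,1])<.05)&(h>lug0+.003)&(h<lug0+.013)&(h>.004)
    Q=L[m]; print('foot pts',len(Q)); 
    if len(Q)>30:
        ce,wh,a=cv2.minAreaRect((Q[:,:2]*1000).astype(np.float32)); v=np.linalg.svd(Q-np.median(Q,0),full_matrices=False)[2][2]
        print('rect',np.round(ce,1),np.round(wh,1),round(a,1),'normal in face',(v*np.sign(v[2])).round(3),'h',np.median(Q[:,2]).round(4))
E
python3 chk.py wrist scene top
```

```text
time: 13.8
tool_pos: [0.6429, -0.0391, 0.1697]
ee_rot: [-3.139, -0.411, -3.12]
wrist_force: [0.3, -0.5, -1.5]
width: 0.0101
finger_force: 30.0
0.03 [ 0.6385 -0.0389  0.1568]
shift mm [-1.1  0.4 13.6] turn deg [-0.03  0.88 -0.05]
0.0 [ 0.6261 -0.0392  0.1295]
shift mm [-0.6  0.4 43.6] turn deg [-0.03  0.88 -0.05]
[-0.117  0.651  0.758 -0.069  2.139 -1.735]
wrist tcp in face [0.0013 0.0004 0.0615]
foot pts 6571
rect [2.2 0.5] [85.5 64.4] 0.0 normal in face [ 0.018 -0.001  1.   ] h 0.0524
scene tcp in face [0.0013 0.0004 0.0615]
foot pts 420
rect [-18.4   1.3] [64.1 56.7] 89.7 normal in face [-0.     0.008  1.   ] h 0.0516
top tcp in face [0.0013 0.0004 0.0615]
foot pts 0
```

```bash
python3 -m crank '[[1,[-0.001,0,0.01],[0,0.9,0]],[1,[0,0,0.015],[0,0,0]],[1,[0,0,0.01],[0,0,0]],[1,[0,0,0],[0,0,0]],[1,[0,0,0],[0,0,0]],[1,[0,0,0],[0,0,0]]]'; python3 tgt.py 0;python3 chk.py wrist
```

```text
time: 14.55
tool_pos: [0.6272, -0.0392, 0.1331]
ee_rot: [-3.14, -0.435, -3.119]
wrist_force: [-0.0, -0.5, -1.8]
width: 0.0099
finger_force: 30.0
0.0 [ 0.6261 -0.0392  0.1295]
shift mm [-0.5  0.   3.8] turn deg [ 0.02 -0.53  0.01]
[-0.119  0.639  0.855 -0.07   2.078 -1.733]
wrist tcp in face [0.0004 0.     0.0218]
foot pts 6520
rect [1.1 0.1] [64.5 86.6] 90.0 normal in face [-0.004  0.     1.   ] h 0.0131
```

```bash
python3 -m crank '[[1,[0,0,0.002],[0,-0.3,0]],[1,[0,0,0],[0,0,0]],[1,[0,0,0],[0,0,0]]]'; python3 -m crank '[[1,[0,0,0.001],[0,0,0]],[1,[0,0,0],[0,0,0]],[1,[0,0,0],[0,0,0]]]'
```

```text
time: 14.9
tool_pos: [0.6257, -0.0391, 0.1309]
ee_rot: [-3.14, -0.431, -3.119]
wrist_force: [0.3, 0.6, -2.6]
width: 0.0098
finger_force: 30.0
time: 15.2
tool_pos: [0.6253, -0.0391, 0.1297]
ee_rot: [-3.14, -0.432, -3.119]
wrist_force: [-0.1, 0.0, -2.0]
width: 0.0101
finger_force: 30.0
```

```bash
python3 -m crank '[[1,[0,0,0.001],[0,0,0]],[1,[0,0,0],[0,0,0]],[1,[0,0,0],[0,0,0]]]'; python3 tgt.py 0
```

```text
time: 15.5
tool_pos: [0.625, -0.0392, 0.129]
ee_rot: [-3.14, -0.431, -3.119]
wrist_force: [0.8, 0.8, -0.7]
width: 0.0097
finger_force: 30.0
0.0 [ 0.6261 -0.0392  0.1295]
shift mm [-0.8 -0.  -0.8] turn deg [ 0.03 -0.28  0.01]
```

```bash
python3 -m crank '[[1,[0,0,0.0007],[0,0,0]],[1,[0,0,0],[0,0,0]],[1,[0,0,0],[0,0,0]],[1,[0,0,0],[0,0,0]]]'; python3 tgt.py 0;python3 chk.py wrist
```

```text
time: 15.9
tool_pos: [0.6249, -0.0392, 0.129]
ee_rot: [-3.14, -0.43, -3.119]
wrist_force: [1.9, -0.2, 2.2]
width: 0.0096
finger_force: 30.0
0.0 [ 0.6261 -0.0392  0.1295]
shift mm [-0.9 -0.  -0.9] turn deg [ 0.02 -0.23  0.01]
[-0.119  0.63   0.875 -0.068  2.061 -1.732]
wrist tcp in face [ 0.0009 -0.      0.0171]
foot pts 6495
rect [1.6 0.1] [86.1 64.5] 0.0 normal in face [-0.001  0.001  1.   ] h 0.0083
```

```bash
python3 -m crank '[[1,[0,0,0.0008],[0,0,0]],[1,[0,0,0],[0,0,0]],[1,[0,0,0],[0,0,0]],[1,[0,0,0],[0,0,0]]]'; python3 -m crank '[[1,[0,0,0],[0,0,0]],[1,[0,0,0],[0,0,0]],[1,[0,0,0],[0,0,0]]]' | tail -4; python3 tgt.py 0;python3 chk.py wrist
```

```text
time: 16.35
tool_pos: [0.6248, -0.0392, 0.1289]
ee_rot: [-3.14, -0.429, -3.119]
wrist_force: [1.4, 1.3, 5.5]
width: 0.0099
finger_force: 30.0
ee_rot: [-3.14, -0.429, -3.119]
wrist_force: [2.4, 0.4, 4.5]
width: 0.0097
finger_force: 30.0
0.0 [ 0.6261 -0.0392  0.1295]
shift mm [-0.9 -0.  -1. ] turn deg [ 0.02 -0.16  0.01]
[-0.119  0.629  0.877 -0.068  2.06  -1.732]
wrist tcp in face [ 0.0009 -0.      0.017 ]
foot pts 6511
rect [1.5 0. ] [64.4 86.3] 89.8 normal in face [0. 0. 1.] h 0.0082
```

```bash
python3 -m crank '[[1,[0,0,0.0007],[0,0,0]],[1,[0,0,0],[0,0,0]],[1,[0,0,0],[0,0,0]],[1,[0,0,0],[0,0,0]],[1,[0,0,0],[0,0,0]],[1,[0,0,0],[0,0,0]]]'; python3 -m crank '[[1,[0,0,0],[0,0,0]],[1,[0,0,0],[0,0,0]],[1,[0,0,0],[0,0,0]]]' | tail -4; python3 chk.py wrist scene
```

```text
time: 17.3
tool_pos: [0.6248, -0.0392, 0.1289]
ee_rot: [-3.14, -0.428, -3.119]
wrist_force: [2.3, 0.7, 6.2]
width: 0.0097
finger_force: 30.0
ee_rot: [-3.14, -0.428, -3.119]
wrist_force: [1.2, 0.9, 6.8]
width: 0.0098
finger_force: 30.0
[-0.119  0.628  0.878 -0.068  2.058 -1.732]
wrist tcp in face [ 0.0009 -0.      0.017 ]
foot pts 6511
rect [1.7 0. ] [86.  64.4] 0.0 normal in face [ 0.002 -0.     1.   ] h 0.0082
scene tcp in face [ 0.0009 -0.      0.017 ]
foot pts 344
rect [-20.7   1.4] [64.5 52.1] 90.0 normal in face [-0.014  0.005  1.   ] h 0.0068
```

View pics/k_wrist.png

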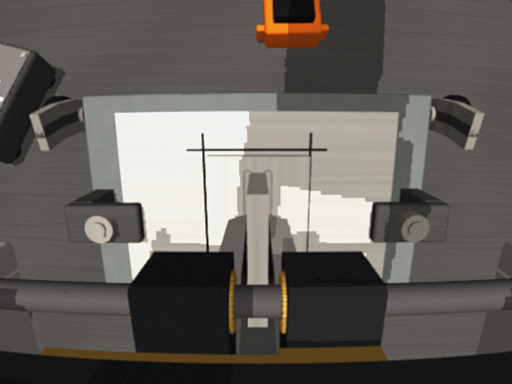

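The foot sits evenly inside the outline: side lines at columns 205 and 310, top line at row 150, with the foot edge about 155. It is flush and pressed with about 8–9 N. Handing in.

```bash
python3 -c "
from bench import robot
print(robot.close_job())"
```

```text
the job is handed in; nothing more can be done
None
```

I turned the knob to the long mark and let it go. The lug is held flush and square in the marked outline, pressed on with about 8–9 N (estimated from the wrist force), and I handed the job in at about 17 s; the hand-in gave no pass or fail result.

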